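# Sort the strays from the wheel bench into their trays

### The arm

A 6-joint arm with a two-finger parallel gripper is mounted at the origin on a cart in front of the work surface, level with it; the furniture and walls round the work are solid. World frame = base frame: x ahead of the robot, y to its left, z up, the work surface at z = 0. Lengths are in m, angles in rad, forces in N, time in s.
With the tool pointing down it reaches from about 0.275 to 0.725 m from the base axis. Payload 5.6 kg.
Tool frame: the origin (TCP) lies midway between the tips of the shut fingers; the grasp point (between the pads) lies 19 mm behind it; z points along the fingers, y is the line along which they close (so a half turn about z gives the same grasp; the last joint's range is limited). The gripper opens to 85 mm and grips with 20 to 120 N. Pads are 22 mm wide; open, the fingers measure 114 mm over their backs; the gripper's body (76 mm by 85 mm) begins 54 mm behind the grasp point. The pads swing forward as they close: fully open they stand 13 mm farther back than shut.
Start: joints at [1.608, 0.255, 0.108, 0, -1.424, -0.285], TCP at [0.135, 0.533, 0.231] pointing down, gripper open.
Joint ranges: [-2.95, 2.95], [-1.21, 1.97], [-1.09, 1.5], [-2.87, 1.71], [-2.94, -0.07], [-3.05, 3.05]. Speed limits (rad/s): [2.57, 2.57, 3.14, 3.14, 3.14, 3.14].

### API

Orientations are given as a 3x3 rotation matrix whose columns are the frame's x, y, z axes.
In Python, from workcell import monitor, eyes, manip gives the robot as it stands.
- The arm moves only by the tool servo_tool, never from a script. Its argument "rows" is a list of rows, each a list of 6 numbers: the shift along the tool's x, y, z in m, then the turn, a rotation vector about the tool's x, y, z in degrees. In form: [[tx, ty, tz, ax, ay, az], ...]. A call has 1 to 12 rows; each row shifts and turns the commanded pose from where the row before left it, along the tool's axes as they then stand; what a row does not reach is not made up. A row lasts 1/10 s, in which the tool goes at most 50 mm and 8.59 degrees, less where a joint would pass 70% of its speed; a pose out of reach is approached as far as the arm can. A call is refused whole if a number of a shift passes 0.05 or a number of a turn 8.59, either way. A call with a gripper value outside its range is refused whole. "hand" is the opening, from 0 (shut) to 1 (fully open), set as the call begins (left out, the last holds). The fingers move at their own pace and stop on an object; "squeeze" is the grip in N (left out, the last holds). Time passes only in rows, so rows that do not move let the fingers close. It gives the time, the measured TCP pose, the force, the opening and the grip force at its end, in the units of the state.
- monitor.get_state(): the state, without advancing time (a new reading comes with each control period).
- eyes.read_camera(name): name is "scene" or "top" or "wrist"; returns the picture (384x512x3 uint8, red, green, blue); there is no depth.
- eyes.get_calibration(name): a dict with "intrinsics" (3x3 intrinsics, pixels), "rvec" (rotation vector, rad) and "tvec" (3), from world to camera coordinates, as OpenCV has them. Camera axes: x right, y down, z forward; pixel columns grow to the right and rows downward; lengths in m; the calibration is good to about 2 mm. A picture is of the moment at which its call begins: read the wrist's pose just before it. get_calibration takes no time and is no camera call; for the wrist camera it gives the pose at the moment of the call.
- manip.sign_off(): hands the job in; it is judged then, once.
The state is a dict: "t": time; "joint_positions": joint angles; "qd": joint speeds; "effort": joint torques, N m; "position": TCP position; "eef_rot": TCP orientation; "ft_force": force on the tool from outside, world axes, zero at the start; "moment": the same for the moment, N m; "finger_gap": finger opening in m; "finger_force": force on a finger pad.
Only numpy, scipy, OpenCV 4.12 (cv2) and the standard library are available. Lean on these libraries where they do the work, as an engineer would, in place of code of your own. Each camera call takes 0.05 s, during which the arm holds its last target. There are 200 camera calls.

### The job

Sort the four loose strays into their trays: the single black wheel into the yellow tray, the pipe tee into the green tray, and the two markers into the white tray, the red one lengthwise in the bay with the red floor and the blue one lengthwise in the bay with the blue floor. Each must lie flat on the floor of its tray, the same way up as now, wholly inside and not resting on a rim or rib, and be let go. Leave the tape measure and the roll of masking tape where they are.

Things in the scene. Friction and masses are not known exactly. Their poses are not given: they have to be found in the camera images.
- wheel: Loose single caster wheel: a flat black disc with a dark grey hub, 68 mm across, 15 mm thick at the rim (17 mm at the hub), lying flat on the bench. Origin at the centre of its underside, z up. Grasp it across any diameter. 30 g nominal.
- tee: Cream-white plastic pipe tee, 68 x 59 mm, 42 mm high, lying flat. Its straight run lies along its x (68 mm long, 43 mm across, y = -13 to +30 mm); the branch points along -y, 42 mm wide in x, ending at y = -30 mm. Origin at the centre of its underside, z up. A good grasp is across y at x = 0 (60 mm, from the end of the branch to the back of the run), 21 mm above the underside. 45 g nominal.
- red_marker: Red-capped felt marker with a white barrel, 128 mm long along its y, lying flat, 17 mm thick (round barrel, centre line 9 mm above the bench) with a clip up to 22 mm wide at y = -32 to -39 mm, which keeps it from rolling. Origin at mid-length on its underside, z up. Solid from y = -39 to +64 mm; the best grasp is across its x, at y = +15 mm, near its balance point. 16 g nominal.
- blue_marker: Blue-capped felt marker with a white barrel, 128 mm long along its y, lying flat, 17 mm thick (round barrel, centre line 9 mm above the bench) with a clip up to 22 mm wide at y = -32 to -39 mm, which keeps it from rolling. Origin at mid-length on its underside, z up. Solid from y = -39 to +64 mm; the best grasp is across its x, at y = +15 mm, near its balance point. 16 g nominal.
- wheel_tray: Yellow shallow plastic tray, empty, one undivided bay. 112 (x) x 160 (y) mm, 8 mm high: 3 mm floor, 4 mm wide rim; inside 104 x 152 mm. Fixed. Origin at the centre of its underside, z up; x points away from the robot, y to the left, within 0.1 rad.
- fitting_tray: Green shallow plastic tray, empty, one undivided bay. 112 (x) x 160 (y) mm, 8 mm high: 3 mm floor, 4 mm wide rim; inside 104 x 152 mm. Fixed. Origin at the centre of its underside, z up; x points away from the robot, y to the left, within 0.1 rad.
- marker_tray: White shallow tray, split by a rib (4 mm wide, high as the rim) into two bays of 50 x 152 mm along y: red floor, centred at x = -27 mm (nearer the robot), and blue floor, at x = +27 mm. 112 (x) x 160 (y) mm, 8 mm high: 3 mm floor, 4 mm wide rim; inside 104 x 152 mm. Fixed. Origin at the centre of its underside, z up; x points away from the robot, y to the left, within 0.1 rad.
- tape_measure: Bystander: yellow pocket tape measure, 34 x 79 x 58 mm, standing near the front edge of the bench. Origin at the centre of its underside. To be left alone.
- tape_roll: Bystander: flat roll of cream masking tape, 97 mm across, 22 mm high, behind the trays. Origin at the centre of its underside. To be left alone.
Mind the look-alikes: they are no part of the job. There is more than one size of the wheel; the one meant has the size given above.

How it is judged:
By the outcome, as a careful person would: the job done as asked, in the order asked, and still so for the second after the job is handed in, with the robot touching nothing.
It also fails if it takes over 99 s, if anything falls off the work surface, if the arm or the gripper's body presses on something with over 40 N, if the wrist force passes 120 N, or if a joint passes its speed limit or range.

## Working session

There is one attempt and no reset: what is moved stays moved. The work goes in short steps, Python scripts to look and compute and a tool call to move; the robot and the scene stay as the last step left them, time stands still between calls to the robot, and variables do not carry over. Pictures are saved under pics/ and viewed, at most 14 in all, crops included, and the job is handed in when it is done.

Besides the shell and the picture viewer there is one more tool, called after "Call:" by a JSON object that holds its "op" and its "data", one argument or row to a line. servo_tool: Moves the arm, as the interface text tells. Its arguments: {"type":"object","properties":{"rows":{"type":"array","items":{"type":"array","items":{"type":"number"}}},"hand":{"type":"number"},"squeeze":{"type":"number"}},"required":["rows"]}

```bash
mkdir -p pics; cat > h.py <<'E'
import numpy as np, cv2
from workcell import monitor, eyes, manip
def snap(n,f,box=None,s=1):
    im=eyes.read_camera(n); cv2.imwrite('pics/raw_'+f,im[:,:,::-1])
    save(im,f,box,s)
def save(im,f,box=None,s=1):
    if box: im=im[box[1]:box[3],box[0]:box[2]]
    cv2.imwrite('pics/'+f,cv2.resize(im[:,:,::-1],None,fx=s,fy=s,interpolation=cv2.INTER_CUBIC))
def w(n,pts,z,cal=None):
    c=cal or eyes.get_calibration(n); K=np.array(c['intrinsics']);R=cv2.Rodrigues(np.array(c['rvec'],float))[0];t=np.array(c['tvec']).ravel()
    o=-R.T@t; out=[]
    for u,v in pts:
        d=R.T@np.linalg.solve(K,[u,v,1]); out.append(o+d*(z-o[2])/d[2])
    return np.array(out)
E
python3 - <<'E'
from h import *
snap('top','top.png',s=1.5)
snap('scene','scene.png',s=1.5)
s=monitor.get_state();print(s['t'],s['position'],np.round(s['eef_rot'],3),s['finger_gap'])
for n in('top','scene','wrist'):
  c=eyes.get_calibration(n);R=cv2.Rodrigues(np.array(c['rvec'],float))[0];print(n,np.round(R,3).tolist(),-R.T@np.ravel(c['tvec']),np.array(c['intrinsics'])[0])
E
```

```text
0.1 [0.13472857 0.53279084 0.2304837 ] [[ 0.969 -0.245 -0.   ]
 [-0.245 -0.969 -0.002]
 [ 0.     0.002 -1.   ]] 0.08562709044248366
top [[-0.005, -1.0, 0.028], [-0.998, 0.003, -0.068], [0.068, -0.029, -0.997]] [0.49799335 0.14943714 0.89304291] [351.57387314   0.         255.92127042]
scene [[0.725, -0.689, 0.009], [-0.423, -0.455, -0.784], [0.544, 0.564, -0.621]] [-0.02927789 -0.50512549  0.74693732] [397.94560938   0.         252.31038786]
wrist [[-0.246, -0.969, 0.002], [-0.926, 0.235, 0.296], [-0.287, 0.071, -0.955]] [0.20754741 0.51309109 0.3732369 ] [285.54763151   0.         256.87806312]
```

View pics/top.png

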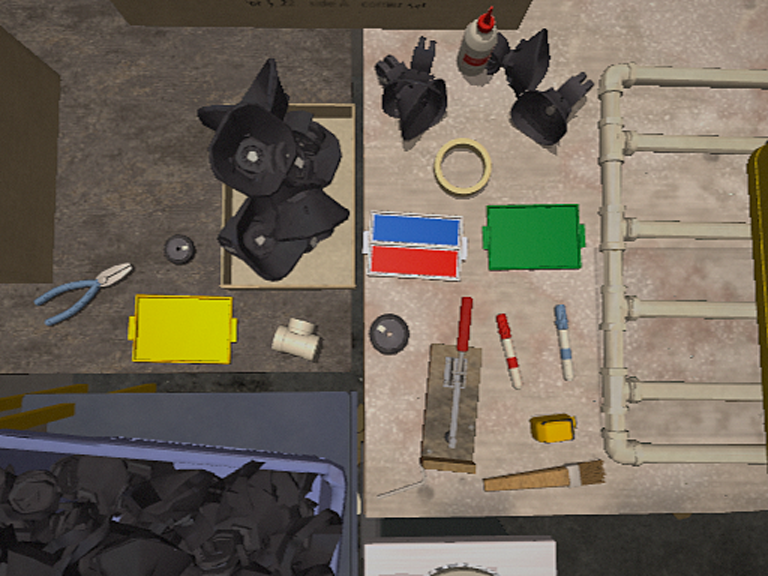

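View pics/scene.png

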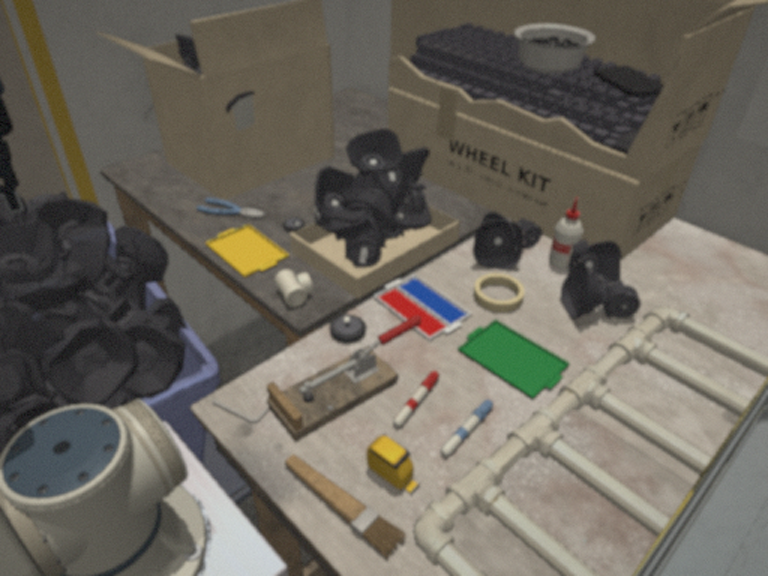

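Candidates in top.png: for the wheel, the disc at (389,333), about 40 px ≈ 68 mm, or the smaller disc at (178,249), about 30 px. For the tee, the loose one at (297,340) or the pipe rack at (610,75). For the red marker, (509,350) or the toggle clamp's red handle at (465,320). The blue marker is at (564,342), with the blue pliers as look-alike at (70,305). I choose the disc at (389,333), the loose tee and the markers at 509 and 564, and check them in one close crop.

```bash
python3 - <<'E'
from h import *
im=cv2.imread('pics/raw_top.png')[:,:,::-1]
save(im,'c1.png',(80,130,400,290),2.5)
def T(p):return [(a/1.5,b/1.5) for a,b in p]
for n,p,z in [('wheels',[(370,333),(409,333),(389,314),(389,353),(164,249),(193,249)],.015),
 ('red',[(502,316),(517,387)],.009),('blue',[(561,306),(569,378)],.009),('tee',[(297,340)],.02),
 ('yel',[(135,296),(232,295),(231,362),(133,361)],.008),('grn',[(487,206),(579,205),(582,269),(489,269)],.008),('mt',[(371,212),(463,217),(460,279),(368,274)],.008)]:
  print(n,np.round(w('top',T(p),z)[:,:2],3).tolist())
E
```

```text
wheels [[0.494, 0.148], [0.494, 0.083], [0.525, 0.116], [0.461, 0.116], [0.635, 0.489], [0.635, 0.441]]
red [[0.521, -0.075], [0.403, -0.098]]
blue [[0.538, -0.176], [0.417, -0.186]]
tee [[0.483, 0.268]]
yel [[0.557, 0.537], [0.558, 0.378], [0.447, 0.378], [0.45, 0.538]]
grn [[0.71, -0.053], [0.712, -0.213], [0.601, -0.214], [0.601, -0.055]]
mt [[0.699, 0.145], [0.691, -0.012], [0.584, -0.005], [0.593, 0.151]]
```

View pics/c1.png

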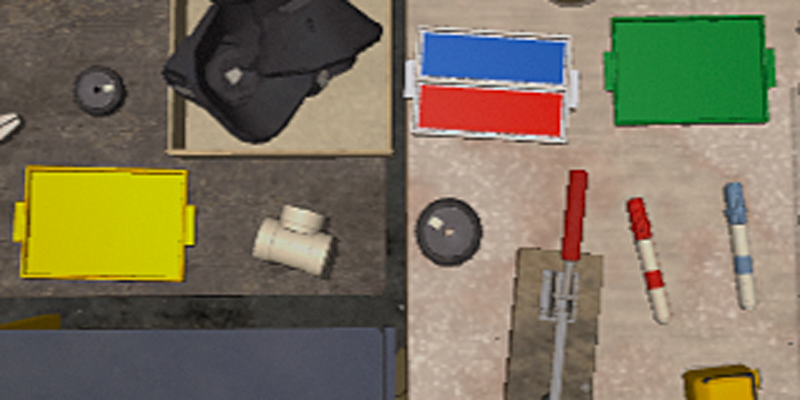

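The crop shows the chosen wheel at (449,231), about 66 px ≈ 67 mm, against 48 mm for the look-alike. The tee is at (295,240) with its branch up and to the right. The red marker runs from (635,200) to (662,322) and the blue from (735,185) to (747,306), caps far from the robot. I'll move over the wheel next.

Call:
{"op": "servo_tool", "data": {
  "rows": [
    [0, 0, 0, 0, 0, -7.1],
    [0, 0, 0, 0, 0, -7.1],
    [0.031, 0.036, 0.003, 0, 0, 0],
    [0.031, 0.036, 0.003, 0, 0, 0],
    [0.031, 0.036, 0.003, 0, 0, 0],
    [0.031, 0.036, 0.003, 0, 0, 0],
    [0.031, 0.036, 0.003, 0, 0, 0],
    [0.031, 0.036, 0.003, 0, 0, 0],
    [0.031, 0.036, 0.003, 0, 0, 0],
    [0.031, 0.036, 0.003, 0, 0, 0],
    [0.031, 0.036, 0.003, 0, 0, 0],
    [0.031, 0.036, 0.003, 0, 0, 0]
  ],
  "hand": 1
}}

```text
t: 1.3
position: [0.4456, 0.1714, 0.201]
eef_rot: [[1.0, 0.0, -0.0], [0.0, -1.0, 0.0], [-0.0, -0.0, -1.0]]
ft_force: [0.9, 1.1, 0.0]
finger_gap: 0.0852
finger_force: 0.0
```

```bash
cat >> h.py <<'E'
def go(x,y,z,psi=None,s=None):
    "shift/turn to a downward pose; shift is in tool axes AFTER the turn"
    s=s or monitor.get_state(); R=np.array(s['eef_rot']);p=np.array(s['position'])
    cur=np.degrees(np.arctan2(R[1,0],R[0,0])); a=0 if psi is None else cur-psi
    r=np.radians(cur-a); X=np.array([np.cos(r),np.sin(r),0]);Y=np.array([np.sin(r),-np.cos(r),0]);d=np.array([x,y,z])-p
    print('psi',round(cur,2),'turn',round(a,2),'shift',np.round([d@X,d@Y,-d[2]],4),'pos',np.round(p,4),'t',s['t'],'gap',round(s['finger_gap'],4),'tilt',np.round(R[:,2],3))
E
python3 - <<'E'
from h import *
go(.493,.116,.18,0)
E
```

```text
psi 0.01 turn 0.01 shift [0.0474 0.0554 0.021 ] pos [0.4456 0.1714 0.201 ] t 1.3 gap 0.0852 tilt [-0.  0. -1.]
```

Call:
{"op": "servo_tool", "data": {
  "rows": [
    [0.024, 0.028, 0.02, 0, 0, 0],
    [0.024, 0.027, 0.03, 0, 0, 0],
    [0, 0, 0.03, 0, 0, 0],
    [0, 0, 0, 0, 0, 0]
  ]
}}

```text
t: 1.7
position: [0.4901, 0.1161, 0.1168]
eef_rot: [[1.0, -0.003, -0.009], [-0.003, -1.0, -0.004], [-0.009, 0.004, -1.0]]
ft_force: [0.1, 0.4, -0.1]
finger_gap: 0.0854
finger_force: 0.0
```

```bash
python3 - <<'E'
from h import *
go(.493,.116,.12,0)
snap('wrist','w1.png',s=1.5)
E
```

```text
psi -0.17 turn -0.17 shift [ 0.0029  0.0001 -0.0032] pos [0.4901 0.1161 0.1168] t 1.7 gap 0.0854 tilt [-0.009 -0.004 -1.   ]
```

View pics/w1.png

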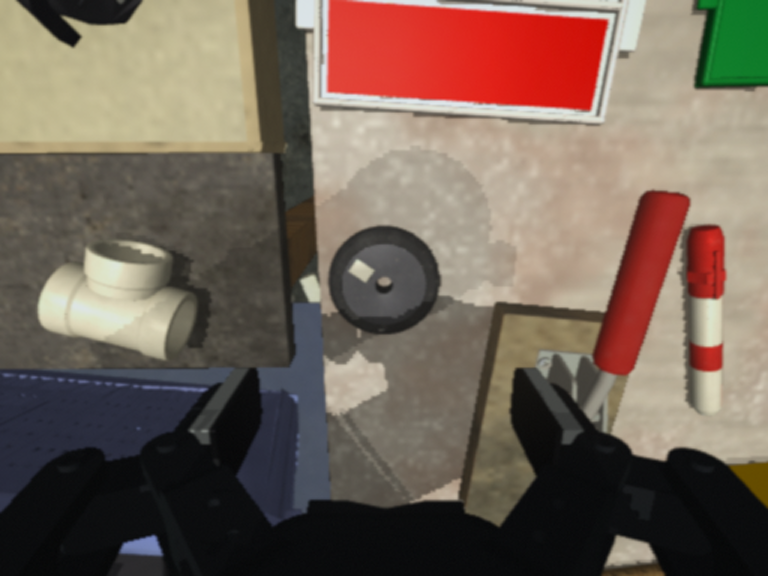

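The wheel's centre is at (384,280) in w1.png. The red handle at (640,280) belongs to the clamp, and it clears the fingers.

```bash
python3 - <<'E'
from h import *
T=lambda p:[(a/1.5,b/1.5) for a,b in p]
p=w('wrist',T([(384,280),(330,280),(439,280),(384,227)]),.015);print(p)
t=w('wrist',T([(126,265),(118,300),(65,300),(175,330)]),.04);print('tee',t)
print('red',w('wrist',T([(706,228),(708,412)]),.009))
go(p[0][0],p[0][1],-.003,0)
E
```

```text
[[0.4969164  0.11620024 0.015     ]
 [0.49697695 0.14856741 0.015     ]
 [0.49685468 0.08321066 0.015     ]
 [0.52871785 0.11613528 0.015     ]]
tee [[0.51259036 0.25347877 0.04      ]
 [0.49295822 0.26142759 0.04      ]
 [0.49301614 0.29030374 0.04      ]
 [0.47522769 0.23297238 0.04      ]]
red [[ 0.52689577 -0.07477791  0.009     ]
 [ 0.40135213 -0.10427642  0.009     ]]
psi -0.06 turn -0.06 shift [0.0053 0.001  0.1227] pos [0.4916 0.1172 0.1197] t 1.75 gap 0.0855 tilt [-0.004 -0.002 -1.   ]
```

Call:
{"op": "servo_tool", "data": {
  "rows": [
    [0.003, 0.001, 0.03, 0, 0, 0],
    [0, 0, 0.03, 0, 0, 0],
    [0, 0, 0.03, 0, 0, 0],
    [0, 0, 0.02, 0, 0, 0],
    [0, 0, 0.007, 0, 0, 0],
    [0, 0, 0.004, 0, 0, 0],
    [0, 0, 0, 0, 0, 0],
    [0, 0, 0, 0, 0, 0]
  ]
}}

```text
t: 2.55
position: [0.4969, 0.1179, 0.0017]
eef_rot: [[1.0, 0.001, 0.002], [0.001, -1.0, 0.001], [0.002, -0.001, -1.0]]
ft_force: [-0.4, -0.3, 0.8]
finger_gap: 0.0853
finger_force: 0.0
```

Call:
{"op": "servo_tool", "data": {
  "rows": [
    [0, 0, 0.004, 0, 0, 0],
    [0, 0, 0, 0, 0, 0],
    [0, 0, 0, 0, 0, 0],
    [0, 0, 0, 0, 0, 0],
    [0, 0, 0, 0, 0, 0],
    [0, 0, 0, 0, 0, 0]
  ],
  "hand": 0.5,
  "squeeze": 30
}}

```text
t: 3.15
position: [0.4962, 0.1174, -0.0028]
eef_rot: [[1.0, 0.0, 0.001], [0.0, -1.0, 0.0], [0.001, -0.0, -1.0]]
ft_force: [-2.5, 1.3, 5.5]
finger_gap: 0.0628
finger_force: 31.8
```

Call:
{"op": "servo_tool", "data": {
  "rows": [
    [0, 0, -0.005, 0, 0, 0],
    [0, 0, -0.015, 0, 0, 0],
    [0, 0, -0.03, 0, 0, 0],
    [0, 0, -0.03, 0, 0, 0],
    [0, 0, -0.02, 0, 0, 0],
    [0, 0, 0, 0, 0, 0]
  ]
}}

```text
t: 3.75
position: [0.4979, 0.118, 0.0998]
eef_rot: [[1.0, 0.0, 0.006], [0.0, -1.0, 0.003], [0.006, -0.003, -1.0]]
ft_force: [1.1, 0.2, -0.3]
finger_gap: 0.0631
finger_force: 33.1
```

```bash
python3 - <<'E'
from h import *
snap('wrist','w2.png',(80,120,420,370),2)
go(.503,.458,.1,0)
E
```

```text
psi -0.0 turn -0.0 shift [ 0.0063 -0.3404 -0.0022] pos [0.4967 0.1176 0.0978] t 3.8 gap 0.0628 tilt [ 0.003  0.002 -1.   ]
```

View pics/w2.png

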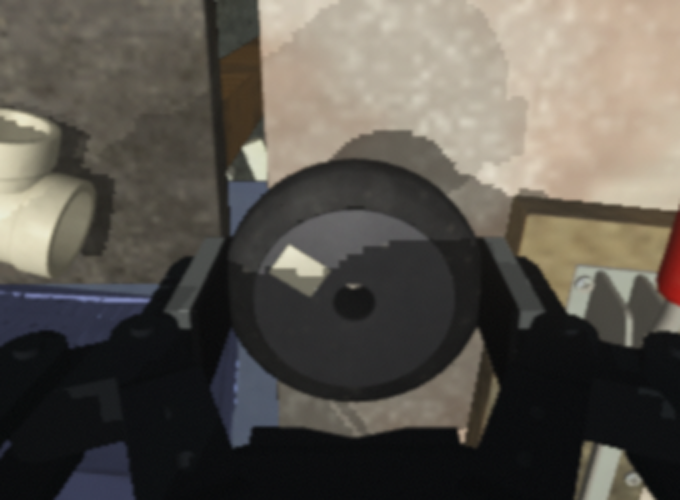

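The wheel is held flat between the pads at (353,280). I'll carry it to the yellow tray's centre.

Call:
{"op": "servo_tool", "data": {
  "rows": [
    [0.001, -0.02, 0, 0, 0, 0],
    [0.001, -0.04, 0, 0, 0, 0],
    [0.001, -0.045, 0, 0, 0, 0],
    [0.001, -0.045, 0, 0, 0, 0],
    [0.001, -0.045, 0, 0, 0, 0],
    [0.001, -0.045, 0, 0, 0, 0],
    [0, -0.045, 0, 0, 0, 0],
    [0, -0.035, 0, 0, 0, 0],
    [0, -0.02, 0, 0, 0, 0],
    [0, 0, 0, 0, 0, 0],
    [0, 0, 0, 0, 0, 0]
  ]
}}

```text
t: 4.9
position: [0.5012, 0.4567, 0.0945]
eef_rot: [[1.0, 0.0, -0.002], [0.0, -1.0, -0.002], [-0.002, 0.002, -1.0]]
ft_force: [0.7, -0.4, -1.4]
finger_gap: 0.0628
finger_force: 33.1
```

Call:
{"op": "servo_tool", "data": {
  "rows": [
    [0, 0, 0.03, 0, 0, 0],
    [0, 0, 0.03, 0, 0, 0],
    [0, 0, 0.02, 0, 0, 0],
    [0, 0, 0.008, 0, 0, 0],
    [0, 0, 0, 0, 0, 0],
    [0, 0, 0, 0, 0, 0]
  ]
}}

```text
t: 5.5
position: [0.5026, 0.4573, 0.0096]
eef_rot: [[1.0, -0.0, 0.001], [-0.0, -1.0, 0.001], [0.001, -0.001, -1.0]]
ft_force: [0.6, 0.4, 0.1]
finger_gap: 0.0625
finger_force: 33.1
```

Call:
{"op": "servo_tool", "data": {
  "rows": [
    [0, 0, 0.004, 0, 0, 0],
    [0, 0, 0.004, 0, 0, 0],
    [0, 0, 0, 0, 0, 0],
    [0, 0, 0, 0, 0, 0]
  ]
}}

```text
t: 5.9
position: [0.5018, 0.4573, 0.0004]
eef_rot: [[1.0, 0.0, 0.0], [0.0, -1.0, 0.0], [0.0, -0.0, -1.0]]
ft_force: [0.2, -0.3, -0.7]
finger_gap: 0.0633
finger_force: 33.1
```

Call:
{"op": "servo_tool", "data": {
  "rows": [
    [0, 0, 0, 0, 0, 0],
    [0, 0, 0, 0, 0, 0],
    [0, 0, 0, 0, 0, 0],
    [0, 0, 0, 0, 0, 0],
    [0, 0, -0.02, 0, 0, 0],
    [0, 0, -0.03, 0, 0, 0],
    [0, 0, -0.04, 0, 0, 0],
    [0, 0, -0.04, 0, 0, 0],
    [0, 0, -0.03, 0, 0, 0],
    [0, 0, 0, 0, 0, 0]
  ],
  "hand": 1
}}

```text
t: 6.9
position: [0.504, 0.4589, 0.1666]
eef_rot: [[1.0, 0.0, 0.008], [0.0, -1.0, 0.007], [0.008, -0.007, -1.0]]
ft_force: [0.6, 0.5, -0.2]
finger_gap: 0.0856
finger_force: 0.0
```

```bash
python3 - <<'E'
from h import *
go(.49,.26,.16,0)
snap('wrist','w3.png',s=1.5)
im=cv2.imread('pics/raw_top.png')[:,:,::-1]
E
```

```text
psi 0.02 turn 0.02 shift [-0.014   0.1989  0.0066] pos [0.504  0.4589 0.1666] t 6.9 gap 0.0856 tilt [ 0.008  0.007 -1.   ]
```

View pics/w3.png

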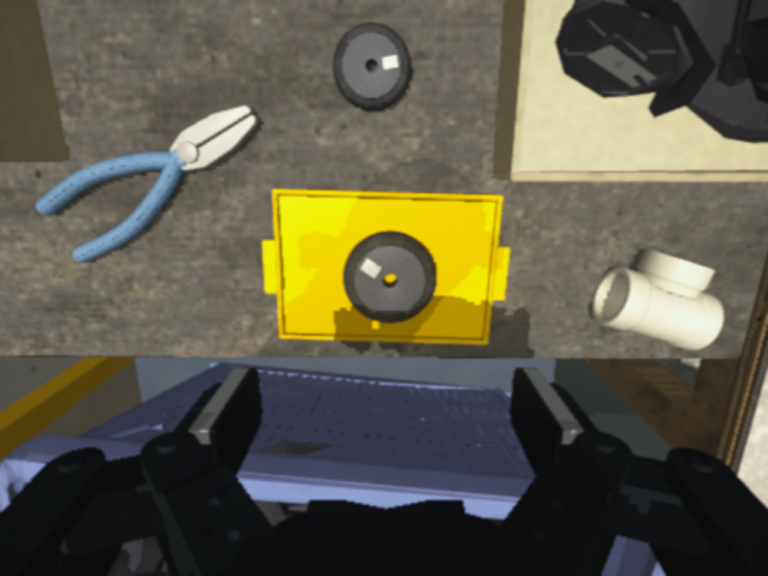

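The wheel lies flat inside the yellow tray at (390,277). Tee next; I'll hover over it with the grasp direction along its branch.

```bash
python3 - <<'E'
from h import *
s=monitor.get_state();print(np.round(s['joint_positions'],3))
T=lambda p:[(a/1.5,b/1.5) for a,b in p]
# top crop px -> raw: run ends, branch end
C=lambda p:[(80+a/2.5,130+b/2.5) for a,b in p]
print(w('top',C([(262,240),(327,260),(303,213),(295,243)]),.03))
go(.49,.26,.16,0)
E
```

```text
[ 0.968  0.536  0.359  0.    -1.388  0.603]
[[0.48501847 0.29815545 0.03      ]
 [0.46528354 0.23500926 0.03      ]
 [0.51109884 0.25855966 0.03      ]
 [0.48194258 0.26615038 0.03      ]]
psi 0.01 turn 0.01 shift [-0.0128  0.1982  0.0034] pos [0.5028 0.4582 0.1634] t 6.95 gap 0.0853 tilt [ 0.004  0.005 -1.   ]
```

Call:
{"op": "servo_tool", "data": {
  "rows": [
    [0, 0, 0, 0, 0, -8.1],
    [0, 0, 0, 0, 0, -8.1],
    [0, 0, 0, 0, 0, -8.1],
    [0, 0, 0, 0, 0, -8.1],
    [0, 0, 0, 0, 0, -8.1],
    [0, 0, 0, 0, 0, -8.1],
    [0, 0, 0, 0, 0, -8.1],
    [0, 0, 0, 0, 0, -8.1],
    [0, 0, 0, 0, 0, -8.1],
    [-0.02, 0.005, 0, 0, 0, 0],
    [-0.04, 0.01, 0, 0, 0, 0],
    [-0.04, 0.01, 0, 0, 0, 0]
  ]
}}

```text
t: 8.15
position: [0.4954, 0.3529, 0.1582]
eef_rot: [[0.293, 0.956, -0.002], [0.956, -0.293, -0.002], [-0.003, -0.002, -1.0]]
ft_force: [0.4, 0.5, -0.1]
finger_gap: 0.0859
finger_force: 0.0
```

Call:
{"op": "servo_tool", "data": {
  "rows": [
    [-0.04, 0.01, 0, 0, 0, 0],
    [-0.035, 0.008, 0, 0, 0, 0],
    [-0.018, 0.003, 0, 0, 0, 0],
    [0, 0, 0, 0, 0, 0],
    [0, 0, 0, 0, 0, 0],
    [0, 0, 0, 0, 0, 0]
  ]
}}

```text
t: 8.75
position: [0.4891, 0.2601, 0.1598]
eef_rot: [[0.293, 0.956, -0.0], [0.956, -0.293, -0.0], [-0.0, -0.0, -1.0]]
ft_force: [0.8, -0.4, -0.0]
finger_gap: 0.0855
finger_force: 0.0
```

```bash
python3 - <<'E'
from h import *
go(.49,.26,.16)
snap('wrist','w4.png',s=1.5)
go(.49,.26,.16)
E
```

```text
psi 72.95 turn 0 shift [ 0.0001  0.0009 -0.0002] pos [0.4891 0.2601 0.1598] t 8.75 gap 0.0855 tilt [-0. -0. -1.]
psi 72.96 turn 0 shift [ 0.0001  0.0009 -0.0002] pos [0.4891 0.2602 0.1598] t 8.8 gap 0.0851 tilt [-0. -0. -1.]
```

View pics/w4.png

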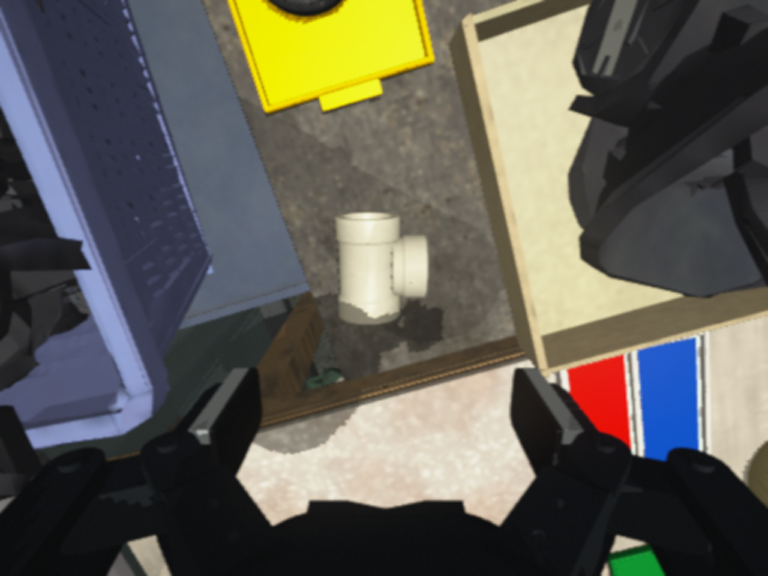

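The tee is squared up in w4.png: back of the run at u≈338, branch end at u≈428, branch centre at v≈267.

```bash
python3 - <<'E'
from h import *
T=lambda p:[(a/1.5,b/1.5) for a,b in p]
p=w('wrist',T([(383,267),(338,267),(428,267),(369,214),(369,322)]),.021);print(p)
for q in p: go(q[0],q[1],.010)
E
```

```text
[[0.48869718 0.26481452 0.021     ]
 [0.45961704 0.27372554 0.021     ]
 [0.51776903 0.25590603 0.021     ]
 [0.49044524 0.30140723 0.021     ]
 [0.46755476 0.22968702 0.021     ]]
psi 72.96 turn 0 shift [ 0.0043 -0.0017  0.1498] pos [0.4891 0.2602 0.1598] t 8.8 gap 0.0851 tilt [-0. -0. -1.]
psi 72.96 turn 0 shift [ 0.0043 -0.0321  0.1498] pos [0.4891 0.2602 0.1598] t 8.8 gap 0.0851 tilt [-0. -0. -1.]
psi 72.96 turn 0 shift [0.0043 0.0287 0.1498] pos [0.4891 0.2602 0.1598] t 8.8 gap 0.0851 tilt [-0. -0. -1.]
psi 72.96 turn 0 shift [ 0.0398 -0.0108  0.1498] pos [0.4891 0.2602 0.1598] t 8.8 gap 0.0851 tilt [-0. -0. -1.]
psi 72.96 turn 0 shift [-0.0355 -0.0116  0.1498] pos [0.4891 0.2602 0.1598] t 8.8 gap 0.0851 tilt [-0. -0. -1.]
```

Call:
{"op": "servo_tool", "data": {
  "rows": [
    [0.003, -0.002, 0.03, 0, 0, 0],
    [0, 0, 0.04, 0, 0, 0],
    [0, 0, 0.04, 0, 0, 0],
    [0, 0, 0.03, 0, 0, 0],
    [0, 0, 0.013, 0, 0, 0],
    [0, 0, 0.005, 0, 0, 0],
    [0, 0, 0, 0, 0, 0],
    [0, 0, 0, 0, 0, 0]
  ]
}}

```text
t: 9.6
position: [0.4888, 0.2636, 0.0032]
eef_rot: [[0.293, 0.956, 0.001], [0.956, -0.293, 0.001], [0.001, 0.001, -1.0]]
ft_force: [0.1, -0.3, 0.9]
finger_gap: 0.0852
finger_force: 0.0
```

Call:
{"op": "servo_tool", "data": {
  "rows": [
    [0, 0, 0, 0, 0, 0],
    [0, 0, 0, 0, 0, 0],
    [0, 0, 0, 0, 0, 0],
    [0, 0, 0, 0, 0, 0],
    [0, 0, 0, 0, 0, 0],
    [0, 0, 0, 0, 0, 0]
  ],
  "hand": 0.4,
  "squeeze": 30
}}

```text
t: 10.2
position: [0.4887, 0.2631, 0.0034]
eef_rot: [[0.294, 0.956, 0.002], [0.956, -0.294, 0.001], [0.002, 0.001, -1.0]]
ft_force: [0.2, -0.0, 6.6]
finger_gap: 0.0583
finger_force: 32.4
```

Call:
{"op": "servo_tool", "data": {
  "rows": [
    [0, 0, -0.01, 0, 0, 0],
    [0, 0, -0.03, 0, 0, 0],
    [0, 0, -0.04, 0, 0, 0],
    [0, 0, -0.04, 0, 0, 0],
    [0, 0, -0.04, 0, 0, 0],
    [0, 0, -0.01, 0, 0, 0],
    [-0.016, 0.005, 0, 0, 0, 0],
    [-0.03, 0.01, 0, 0, 0, 0],
    [-0.035, 0.011, 0, 0, 0, 0],
    [-0.035, 0.011, 0, 0, 0, 0],
    [-0.03, 0.01, 0, 0, 0, 0],
    [-0.015, 0.005, 0, 0, 0, 0]
  ]
}}

```text
t: 11.4
position: [0.4891, 0.0905, 0.1711]
eef_rot: [[0.296, 0.955, -0.003], [0.955, -0.296, -0.001], [-0.002, -0.002, -1.0]]
ft_force: [0.3, 0.3, -0.1]
finger_gap: 0.0586
finger_force: 32.5
```

Call:
{"op": "servo_tool", "data": {
  "rows": [
    [0, 0, 0, 0, 0, 4],
    [0, 0, 0, 0, 0, 8],
    [0, 0, 0, 0, 0, 8],
    [0, 0, 0, 0, 0, 8],
    [0, 0, 0, 0, 0, 8],
    [0, 0, 0, 0, 0, 8],
    [0, 0, 0, 0, 0, 8],
    [0, 0, 0, 0, 0, 8],
    [0, 0, 0, 0, 0, 8],
    [0, 0, 0, 0, 0, 5],
    [0, 0, 0, 0, 0, 0]
  ]
}}

```text
t: 12.5
position: [0.4898, 0.0932, 0.1714]
eef_rot: [[1.0, -0.003, -0.002], [-0.003, -1.0, -0.001], [-0.002, 0.001, -1.0]]
ft_force: [-0.1, -0.6, -0.1]
finger_gap: 0.0582
finger_force: 32.5
```

```bash
python3 - <<'E'
from h import *
go(.656,-.134,.18,0)
E
```

```text
psi -0.14 turn -0.14 shift [ 0.1662  0.2272 -0.0086] pos [0.4898 0.0932 0.1714] t 12.5 gap 0.0582 tilt [-0.002 -0.001 -1.   ]
```

Call:
{"op": "servo_tool", "data": {
  "rows": [
    [0.012, 0.017, 0, 0, 0, 0],
    [0.025, 0.034, 0, 0, 0, 0],
    [0.025, 0.034, 0, 0, 0, 0],
    [0.025, 0.034, 0, 0, 0, 0],
    [0.025, 0.034, 0, 0, 0, 0],
    [0.025, 0.034, 0, 0, 0, 0],
    [0.02, 0.027, 0, 0, 0, 0],
    [0.01, 0.013, 0, 0, 0, 0],
    [0, 0, 0, 0, 0, 0],
    [0, 0, 0, 0, 0, 0],
    [0, 0, 0, 0, 0, 0]
  ]
}}

```text
t: 13.6
position: [0.6566, -0.1331, 0.1722]
eef_rot: [[1.0, -0.0, -0.0], [-0.0, -1.0, 0.0], [-0.0, -0.0, -1.0]]
ft_force: [-0.6, -0.1, -0.6]
finger_gap: 0.0585
finger_force: 32.5
```

```bash
python3 - <<'E'
from h import *
snap('wrist','w5.png',s=1.5)
go(.656,-.134,.18,0)
E
```

```text
psi 0.0 turn 0.0 shift [-0.0007  0.001  -0.0076] pos [ 0.6567 -0.133   0.1724] t 13.65 gap 0.0582 tilt [-0.  0. -1.]
```

View pics/w5.png

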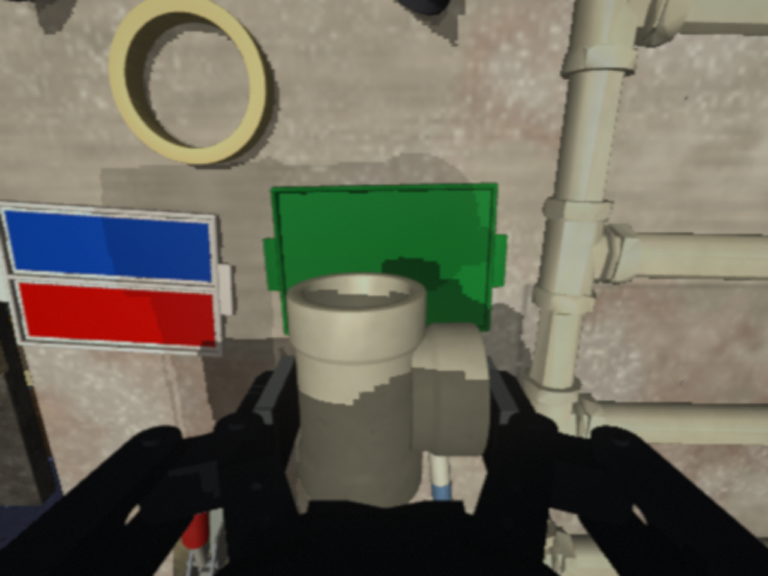

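The tee is held level, centred over the green tray (272–497, 184–332). Lowering it now.

Call:
{"op": "servo_tool", "data": {
  "rows": [
    [0, 0, 0.03, 0, 0, 0],
    [0, 0, 0.04, 0, 0, 0],
    [0, 0, 0.04, 0, 0, 0],
    [0, 0, 0.03, 0, 0, 0],
    [0, 0, 0.015, 0, 0, 0],
    [0, 0, 0, 0, 0, 0],
    [0, 0, 0, 0, 0, 0],
    [0, 0, 0.005, 0, 0, 0],
    [0, 0, 0.004, 0, 0, 0],
    [0, 0, 0, 0, 0, 0],
    [0, 0, 0, 0, 0, 0]
  ]
}}

```text
t: 14.75
position: [0.6571, -0.1338, 0.0085]
eef_rot: [[1.0, -0.002, 0.0], [-0.002, -1.0, -0.0], [0.0, 0.0, -1.0]]
ft_force: [0.4, 0.3, -0.7]
finger_gap: 0.0588
finger_force: 32.5
```

Call:
{"op": "servo_tool", "data": {
  "rows": [
    [0, 0, 0.0015, 0, 0, 0],
    [0, 0, 0, 0, 0, 0]
  ]
}}

```text
t: 14.95
position: [0.657, -0.1338, 0.0067]
eef_rot: [[1.0, -0.002, -0.0], [-0.002, -1.0, 0.0], [-0.0, -0.0, -1.0]]
ft_force: [-0.2, 0.0, -0.2]
finger_gap: 0.0581
finger_force: 32.5
```

Call:
{"op": "servo_tool", "data": {
  "rows": [
    [0, 0, 0, 0, 0, 0],
    [0, 0, 0, 0, 0, 0],
    [0, 0, 0, 0, 0, 0],
    [0, 0, 0, 0, 0, 0],
    [0, 0, -0.02, 0, 0, 0],
    [0, 0, -0.03, 0, 0, 0],
    [0, 0, -0.04, 0, 0, 0],
    [0, 0, -0.04, 0, 0, 0],
    [0, 0, -0.03, 0, 0, 0],
    [0, 0, 0, 0, 0, 0],
    [0, 0, 0, 0, 0, 0]
  ],
  "hand": 1
}}

```text
t: 16.05
position: [0.6573, -0.1336, 0.1674]
eef_rot: [[1.0, -0.002, 0.002], [-0.002, -1.0, 0.0], [0.002, -0.0, -1.0]]
ft_force: [0.3, 0.7, -1.8]
finger_gap: 0.0856
finger_force: 0.0
```

```bash
python3 - <<'E'
from h import *
snap('wrist','w6.png',s=1.5)
go(.45,-.09,.17,0)
E
```

```text
psi -0.11 turn -0.11 shift [-0.2066 -0.0435 -0.0041] pos [ 0.6566 -0.1335  0.1659] t 16.1 gap 0.0855 tilt [-0.001  0.001 -1.   ]
```

View pics/w6.png

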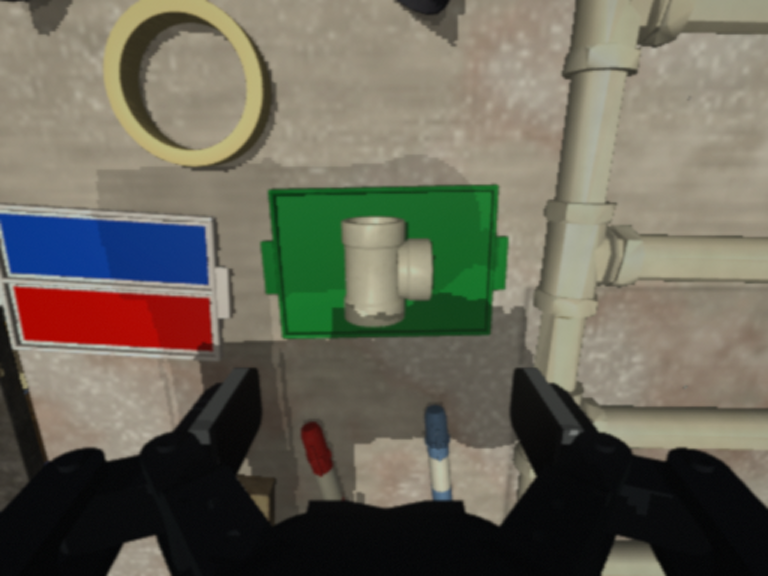

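The tee lies flat in the green tray at (385,270). Now to hover over the red marker with the gripper half open, to clear the clamp.

Call:
{"op": "servo_tool", "data": {
  "rows": [
    [0, 0, 0, 0, 0, -6],
    [0, 0, 0, 0, 0, -6],
    [-0.02, -0.008, 0, 0, 0, 0],
    [-0.035, -0.016, 0, 0, 0, 0],
    [-0.035, -0.016, 0, 0, 0, 0],
    [-0.035, -0.016, 0, 0, 0, 0],
    [-0.035, -0.015, 0, 0, 0, 0],
    [-0.023, -0.01, 0.015, 0, 0, 0],
    [-0.01, -0.004, 0.015, 0, 0, 0],
    [0, 0, 0, 0, 0, 0],
    [0, 0, 0, 0, 0, 0],
    [0, 0, 0, 0, 0, 0]
  ],
  "hand": 0.5
}}

```text
t: 17.3
position: [0.4517, -0.0906, 0.1371]
eef_rot: [[0.978, 0.206, 0.0], [0.206, -0.978, -0.0], [0.0, 0.001, -1.0]]
ft_force: [1.6, -0.6, -0.1]
finger_gap: 0.0428
finger_force: 0.0
```

```bash
python3 - <<'E'
from h import *
snap('wrist','w7.png',s=1.5)
go(.45,-.09,.01,12)
E
```

```text
psi 11.9 turn -0.1 shift [-0.0016 -0.0009  0.1271] pos [ 0.4518 -0.0905  0.1371] t 17.35 gap 0.0428 tilt [ 0.001 -0.    -1.   ]
```

View pics/w7.png

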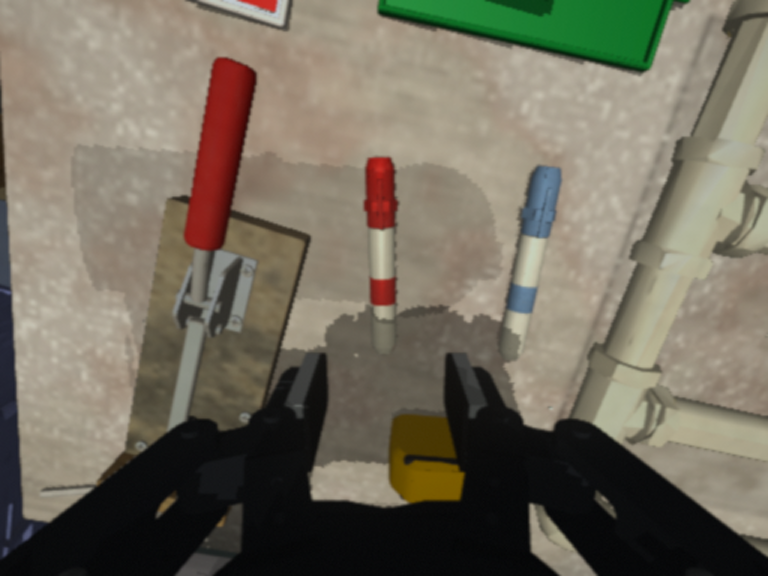

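The red marker runs from (379,157) to (385,353) with its clip at v≈205. The blue runs from (548,167) to (511,360). The grasp point is 15 mm past the middle, towards the white tail.

```bash
python3 - <<'E'
from h import *
T=lambda p:[(a/1.5,b/1.5) for a,b in p]
for e in ([(379,157),(385,353)],[(548,167),(511,360)]):
  c,t=w('wrist',T(e),.009)[:,:2]; d=(t-c); L=np.hypot(*d); d/=L
  g=(c+t)/2+.015*d; print(c,t,'L',L,'psi',np.degrees(np.arctan2(-d[1],-d[0])),'grasp',g)
  go(g[0],g[1],.005,np.degrees(np.arctan2(-d[1],-d[0])))
# white tray centre by top corners
m=w('top',[(a/1.5,b/1.5) for a,b in [(371,212),(463,217),(460,279),(368,274)]],.008)[:,:2]
x=(m[0]+m[1]-m[2]-m[3])[:2];y=(m[0]+m[3]-m[1]-m[2])
print('tray',m.mean(0),np.degrees(np.arctan2(x[1],x[0])),np.degrees(np.arctan2(y[1],y[0]))-90)
E
```

```text
[ 0.5256422  -0.07251435] [ 0.39967635 -0.10269512] L 0.1295309812784538 psi 13.473780979038848 grasp [ 0.44807213 -0.09109974]
psi 11.9 turn -1.57 shift [-0.0037 -0.0003  0.1321] pos [ 0.4518 -0.0905  0.1371] t 17.35 gap 0.0428 tilt [ 0.001 -0.    -1.   ]
[ 0.5411055  -0.17411307] [ 0.41250935 -0.18965111] L 0.1295314583607019 psi 6.889549374038198 grasp [ 0.46191574 -0.18368143]
psi 11.9 turn 5.01 shift [-0.0011  0.0937  0.1321] pos [ 0.4518 -0.0905  0.1371] t 17.35 gap 0.0428 tilt [ 0.001 -0.    -1.   ]
tray [0.64179878 0.0698125 ] -3.2523760891761153 -3.1343481276530696
```

Call:
{"op": "servo_tool", "data": {
  "rows": [
    [-0.004, 0, 0.03, 0, 0, -1.6],
    [0, 0, 0.04, 0, 0, 0],
    [0, 0, 0.03, 0, 0, 0],
    [0, 0, 0.02, 0, 0, 0],
    [0, 0, 0.011, 0, 0, 0],
    [0, 0, 0, 0, 0, 0],
    [0, 0, 0, 0, 0, 0]
  ]
}}

```text
t: 18.05
position: [0.4478, -0.0913, 0.0066]
eef_rot: [[0.972, 0.234, 0.001], [0.234, -0.972, -0.0], [0.001, 0.001, -1.0]]
ft_force: [0.3, -0.8, 0.1]
finger_gap: 0.0427
finger_force: 0.0
```

Call:
{"op": "servo_tool", "data": {
  "rows": [
    [0, 0, 0, 0, 0, 0],
    [0, 0, 0, 0, 0, 0],
    [0, 0, 0, 0, 0, 0],
    [0, 0, 0, 0, 0, 0],
    [0, 0, 0, 0, 0, 0],
    [0, 0, 0, 0, 0, 0]
  ],
  "hand": 0,
  "squeeze": 25
}}

```text
t: 18.65
position: [0.4477, -0.0911, 0.0068]
eef_rot: [[0.972, 0.234, 0.002], [0.234, -0.972, 0.0], [0.002, 0.001, -1.0]]
ft_force: [-1.6, 1.5, 5.4]
finger_gap: 0.0158
finger_force: 25.6
```

Call:
{"op": "servo_tool", "data": {
  "rows": [
    [0, 0, -0.01, 0, 0, 0],
    [0, 0, -0.03, 0, 0, 0],
    [0, 0, -0.04, 0, 0, 0],
    [0, 0, -0.04, 0, 0, 0],
    [0, 0, -0.04, 0, 0, 0],
    [0, 0, 0, 0, 0, 4.2],
    [0, 0, 0, 0, 0, 8],
    [0, 0, 0, 0, 0, 8],
    [0, 0, 0, 0, 0, 8],
    [0, 0, 0, 0, 0, 8],
    [0, 0, 0, 0, 0, 8],
    [0, 0, 0, 0, 0, 8]
  ]
}}

```text
t: 19.85
position: [0.4464, -0.0913, 0.1663]
eef_rot: [[0.777, -0.63, -0.0], [-0.63, -0.777, 0.0], [-0.0, -0.0, -1.0]]
ft_force: [-0.6, -0.6, -0.3]
finger_gap: 0.0157
finger_force: 25.0
```

Call:
{"op": "servo_tool", "data": {
  "rows": [
    [0, 0, 0, 0, 0, 8],
    [0, 0, 0, 0, 0, 8],
    [0, 0, 0, 0, 0, 8],
    [0, 0, 0, 0, 0, 8],
    [0, 0, 0, 0, 0, 8],
    [0, 0, 0, 0, 0, 8],
    [0, 0, 0, 0, 0, 6.4],
    [0, 0, 0, 0, 0, 0],
    [0, 0, 0, 0, 0, 0]
  ]
}}

```text
t: 20.75
position: [0.4466, -0.0913, 0.1661]
eef_rot: [[-0.051, -0.999, 0.0], [-0.999, 0.051, 0.0], [-0.0, -0.0, -1.0]]
ft_force: [-0.1, 0.4, 0.2]
finger_gap: 0.0157
finger_force: 25.0
```

```bash
python3 - <<'E'
from h import *
go(.616,.086,.12,-93.1)
E
```

```text
psi -92.92 turn 0.18 shift [-0.1862 -0.1596  0.0461] pos [ 0.4466 -0.0913  0.1661] t 20.75 gap 0.0157 tilt [ 0.  0. -1.]
```

Call:
{"op": "servo_tool", "data": {
  "rows": [
    [-0.013, -0.011, 0, 0, 0, 0],
    [-0.03, -0.025, 0, 0, 0, 0],
    [-0.03, -0.026, 0, 0, 0, 0],
    [-0.03, -0.026, 0, 0, 0, 0],
    [-0.03, -0.026, 0, 0, 0, 0],
    [-0.026, -0.023, 0, 0, 0, 0.2],
    [-0.018, -0.015, 0, 0, 0, 0],
    [-0.009, -0.008, 0.02, 0, 0, 0],
    [0, 0, 0.026, 0, 0, 0],
    [0, 0, 0, 0, 0, 0],
    [0, 0, 0, 0, 0, 0]
  ]
}}

```text
t: 21.85
position: [0.6168, 0.0859, 0.1199]
eef_rot: [[-0.056, -0.998, -0.001], [-0.998, 0.056, -0.001], [0.001, 0.001, -1.0]]
ft_force: [0.1, -0.6, 0.9]
finger_gap: 0.0157
finger_force: 25.0
```

```bash
python3 - <<'E'
from h import *
snap('wrist','w8.png',s=1.5)
go(.616,.086,.12,-93.1)
E
```

```text
psi -93.24 turn -0.14 shift [-0.0001  0.0014  0.001 ] pos [0.6174 0.0859 0.121 ] t 21.9 gap 0.0155 tilt [ 0.002 -0.    -1.   ]
```

View pics/w8.png

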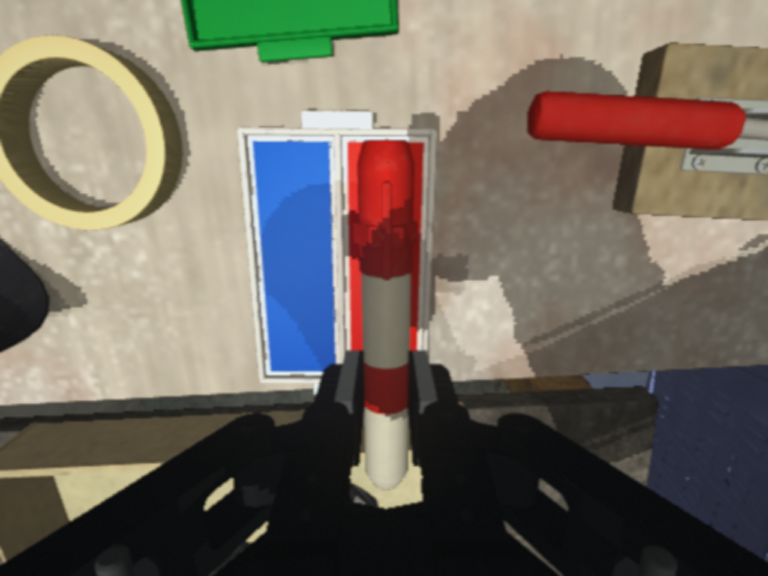

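The marker is held straight over the red bay, whose inside top corners are at (346,138) and (425,138). I'll check the tray pose from this view.

```bash
python3 - <<'E'
from h import *
T=lambda p:[(a/1.5,b/1.5) for a,b in p]
m=w('wrist',T([(240,129),(436,130),(262,381)]),.008)[:,:2]
print(m, 'c',(m[1]+m[2])/2,[np.linalg.norm(m[0]-m[i]) for i in (1,2)])
x=m[0]-m[1];y=m[2]-m[0];print(np.degrees(np.arctan2(x[1],x[0])),np.degrees(np.arctan2(y[1],y[0]))-90)
go(.615,.086,.010,-93.1)
E
```

```text
[[ 0.69302708 -0.0117571 ]
 [ 0.58355425 -0.00501354]
 [ 0.70302967  0.14560647]] c [0.64329196 0.07029646] [np.float64(0.10968033547088342), np.float64(0.15768114505525938)]
-3.524983813561732 -3.6370312910792535
psi -93.24 turn -0.14 shift [0.     0.0024 0.111 ] pos [0.6174 0.0859 0.121 ] t 21.9 gap 0.0155 tilt [ 0.002 -0.    -1.   ]
```

Call:
{"op": "servo_tool", "data": {
  "rows": [
    [0, 0.001, 0.03, 0, 0, 0],
    [0, 0, 0.035, 0, 0, 0],
    [0, 0, 0.025, 0, 0, 0],
    [0, 0, 0.01, 0, 0, 0],
    [0, 0, 0, 0, 0, 0],
    [0, 0, 0, 0, 0, 0],
    [0, 0, 0.005, 0, 0, 0],
    [0, 0, 0.004, 0, 0, 0],
    [0, 0, 0, 0, 0, 0],
    [0, 0, 0, 0, 0, 0]
  ]
}}

```text
t: 22.9
position: [0.6157, 0.0858, 0.0109]
eef_rot: [[-0.057, -0.998, 0.0], [-0.998, 0.057, -0.0], [0.0, -0.0, -1.0]]
ft_force: [0.8, -0.1, -0.9]
finger_gap: 0.0158
finger_force: 25.0
```

Call:
{"op": "servo_tool", "data": {
  "rows": [
    [0, 0, 0.001, 0, 0, 0],
    [0, 0, 0, 0, 0, 0]
  ]
}}

```text
t: 23.1
position: [0.6159, 0.0859, 0.01]
eef_rot: [[-0.057, -0.998, 0.001], [-0.998, 0.057, 0.0], [-0.0, -0.001, -1.0]]
ft_force: [0.3, -0.7, -0.3]
finger_gap: 0.0154
finger_force: 25.0
```

Call:
{"op": "servo_tool", "data": {
  "rows": [
    [0, 0, 0, 0, 0, 0],
    [0, 0, 0, 0, 0, 0],
    [0, 0, 0, 0, 0, 0],
    [0, 0, 0, 0, 0, 0],
    [0, 0, -0.01, 0, 0, 0],
    [0, 0, -0.03, 0, 0, 0],
    [0, 0, -0.04, 0, 0, 0],
    [0, 0, -0.04, 0, 0, 0],
    [0, 0, -0.03, 0, 0, 0],
    [0, 0, 0, 0, 0, 0],
    [0, 0, 0, 0, 0, 0]
  ],
  "hand": 0.38
}}

```text
t: 24.2
position: [0.6159, 0.086, 0.1611]
eef_rot: [[-0.058, -0.998, 0.002], [-0.998, 0.058, 0.001], [-0.001, -0.002, -1.0]]
ft_force: [-0.2, -0.0, -0.3]
finger_gap: 0.0325
finger_force: 0.0
```

```bash
python3 - <<'E'
from h import *
snap('wrist','w9.png',s=1.5)
go(.462,-.184,.15,6.9)
E
```

```text
psi -93.31 turn -100.21 shift [-0.1846  0.2495  0.0097] pos [0.6152 0.0858 0.1597] t 24.25 gap 0.0325 tilt [-0.001  0.    -1.   ]
```

View pics/w9.png

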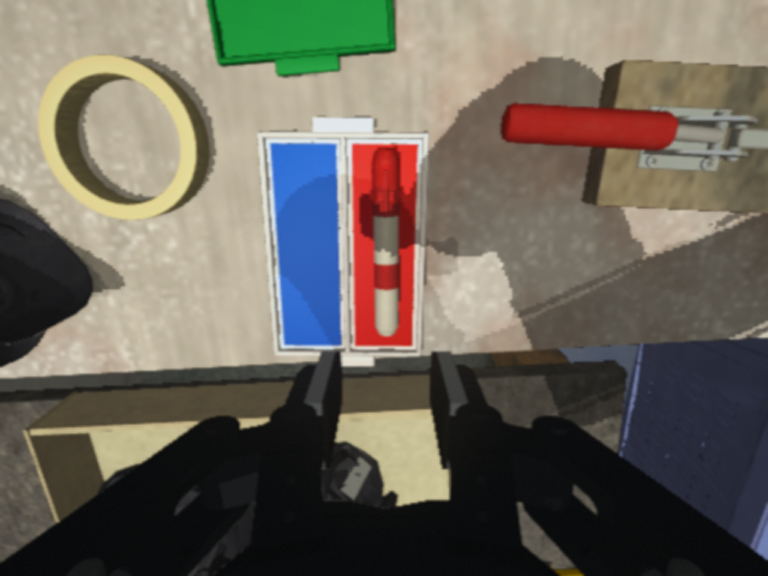

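The red marker lies centred in the red bay, (385,147) to (387,337), clear of the rims. Now the blue one.

Call:
{"op": "servo_tool", "data": {
  "rows": [
    [0, 0, 0, 0, 0, -8.35],
    [0, 0, 0, 0, 0, -8.35],
    [0, 0, 0, 0, 0, -8.35],
    [0, 0, 0, 0, 0, -8.35],
    [0, 0, 0, 0, 0, -8.35],
    [0, 0, 0, 0, 0, -8.35],
    [0, 0, 0, 0, 0, -8.35],
    [0, 0, 0, 0, 0, -8.35],
    [0, 0, 0, 0, 0, -8.35],
    [0, 0, 0, 0, 0, -8.35],
    [0, 0, 0, 0, 0, -8.35],
    [0, 0, 0, 0, 0, -8.35]
  ],
  "hand": 0.5
}}

```text
t: 25.45
position: [0.6148, 0.0856, 0.1581]
eef_rot: [[0.992, 0.126, -0.003], [0.126, -0.992, -0.001], [-0.003, 0.001, -1.0]]
ft_force: [0.2, -0.0, -0.4]
finger_gap: 0.0424
finger_force: 0.0
```

Call:
{"op": "servo_tool", "data": {
  "rows": [
    [-0.015, 0.02, 0, 0, 0, 0],
    [-0.026, 0.035, 0, 0, 0, 0],
    [-0.026, 0.035, 0, 0, 0, 0],
    [-0.026, 0.035, 0, 0, 0, 0],
    [-0.026, 0.035, 0, 0, 0, 0],
    [-0.026, 0.035, 0, 0, 0, 0],
    [-0.025, 0.034, 0, 0, 0, 0],
    [-0.0146, 0.0205, 0, 0, 0, 0],
    [0, 0, 0, 0, 0, 0],
    [0, 0, 0, 0, 0, 0],
    [0, 0, 0, 0, 0, 0]
  ]
}}

```text
t: 26.55
position: [0.4623, -0.1836, 0.1591]
eef_rot: [[0.993, 0.121, -0.001], [0.121, -0.993, 0.0], [-0.001, -0.0, -1.0]]
ft_force: [0.9, 0.6, 1.1]
finger_gap: 0.0428
finger_force: 0.0
```

```bash
python3 - <<'E'
from h import *
go(.462,-.184,.0066,6.9)
snap('wrist','w10.png',(180,60,360,300),2)
E
```

```text
psi 6.93 turn 0.03 shift [-0.0003  0.0004  0.1525] pos [ 0.4623 -0.1836  0.1591] t 26.55 gap 0.0428 tilt [-0.001  0.    -1.   ]
```

View pics/w10.png

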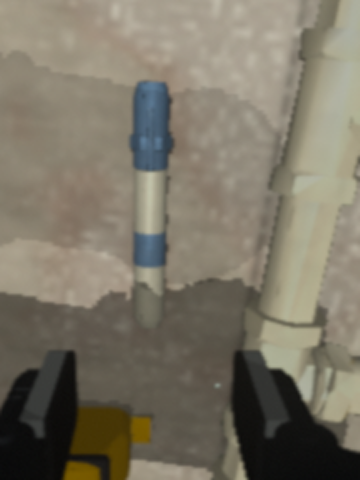

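The blue marker is squared up between the fingers, (152,83) to (149,325). Descend and grip.

Call:
{"op": "servo_tool", "data": {
  "rows": [
    [0, 0, 0.03, 0, 0, 0],
    [0, 0, 0.04, 0, 0, 0],
    [0, 0, 0.04, 0, 0, 0],
    [0, 0, 0.03, 0, 0, 0],
    [0, 0, 0.0125, 0, 0, 0],
    [0, 0, 0, 0, 0, 0],
    [0, 0, 0, 0, 0, 0],
    [0, 0, 0, 0, 0, 0]
  ]
}}

```text
t: 27.4
position: [0.4636, -0.1839, 0.0084]
eef_rot: [[0.993, 0.121, 0.002], [0.121, -0.993, -0.0], [0.002, 0.001, -1.0]]
ft_force: [0.9, 0.2, 0.0]
finger_gap: 0.0428
finger_force: 0.0
```

Call:
{"op": "servo_tool", "data": {
  "rows": [
    [0, 0, 0, 0, 0, 0],
    [0, 0, 0, 0, 0, 0],
    [0, 0, 0, 0, 0, 0],
    [0, 0, 0, 0, 0, 0],
    [0, 0, 0, 0, 0, 0],
    [0, 0, 0, 0, 0, 0]
  ],
  "hand": 0,
  "squeeze": 25
}}

```text
t: 28.0
position: [0.463, -0.1841, 0.0081]
eef_rot: [[0.993, 0.12, 0.002], [0.12, -0.993, -0.0], [0.002, 0.0, -1.0]]
ft_force: [-1.0, 1.3, 6.5]
finger_gap: 0.0152
finger_force: 24.7
```

Call:
{"op": "servo_tool", "data": {
  "rows": [
    [0, 0, -0.01, 0, 0, 0],
    [0, 0, -0.03, 0, 0, 0],
    [0, 0, -0.04, 0, 0, 0],
    [0, 0, -0.04, 0, 0, 0],
    [0, 0, -0.04, 0, 0, 0],
    [0, 0, 0, 0, 0, 4],
    [0, 0, 0, 0, 0, 8],
    [0, 0, 0, 0, 0, 8],
    [0, 0, 0, 0, 0, 8],
    [0, 0, 0, 0, 0, 8],
    [0, 0, 0, 0, 0, 8],
    [0, 0, 0, 0, 0, 8]
  ]
}}

```text
t: 29.2
position: [0.462, -0.1841, 0.1677]
eef_rot: [[0.702, -0.712, -0.0], [-0.712, -0.702, -0.0], [-0.0, 0.0, -1.0]]
ft_force: [0.5, -0.2, 0.7]
finger_gap: 0.0156
finger_force: 24.5
```

Call:
{"op": "servo_tool", "data": {
  "rows": [
    [0, 0, 0, 0, 0, 8],
    [0, 0, 0, 0, 0, 8],
    [0, 0, 0, 0, 0, 8],
    [0, 0, 0, 0, 0, 8],
    [0, 0, 0, 0, 0, 8],
    [0, 0, 0, 0, 0, 8],
    [0, 0, 0, 0, 0, 0.3],
    [0, 0, 0, 0, 0, 0]
  ]
}}

```text
t: 30.0
position: [0.4622, -0.1841, 0.1675]
eef_rot: [[-0.056, -0.998, 0.0], [-0.998, 0.056, -0.0], [0.0, -0.0, -1.0]]
ft_force: [0.3, -0.0, -0.6]
finger_gap: 0.0152
finger_force: 24.5
```

```bash
python3 - <<'E'
from h import *
go(.670,.083,.15,-93.3)
E
```

```text
psi -93.21 turn 0.09 shift [-0.2786 -0.1921  0.0175] pos [ 0.4622 -0.1841  0.1675] t 30.0 gap 0.0152 tilt [ 0. -0. -1.]
```

Call:
{"op": "servo_tool", "data": {
  "rows": [
    [-0.018, -0.0125, 0, 0, 0, 0],
    [-0.035, -0.024, 0, 0, 0, 0],
    [-0.036, -0.025, 0, 0, 0, 0],
    [-0.036, -0.025, 0, 0, 0, 0],
    [-0.036, -0.025, 0, 0, 0, 0],
    [-0.036, -0.025, 0, 0, 0, 0],
    [-0.035, -0.024, 0, 0, 0, 0],
    [-0.03, -0.021, 0, 0, 0, 0],
    [-0.0166, -0.0106, 0.017, 0, 0, 0],
    [0, 0, 0, 0, 0, 0],
    [0, 0, 0, 0, 0, 0],
    [0, 0, 0, 0, 0, 0]
  ]
}}

```text
t: 31.2
position: [0.6706, 0.0819, 0.1512]
eef_rot: [[-0.059, -0.998, 0.001], [-0.998, 0.059, -0.0], [0.0, -0.001, -1.0]]
ft_force: [0.4, -0.1, 0.5]
finger_gap: 0.0158
finger_force: 24.5
```

```bash
python3 - <<'E'
from h import *
go(.670,.0835,.0125,-93.3)
E
```

```text
psi -93.36 turn -0.06 shift [-0.0016  0.0007  0.1387] pos [0.6706 0.0819 0.1512] t 31.2 gap 0.0158 tilt [ 0.001 -0.    -1.   ]
```

Call:
{"op": "servo_tool", "data": {
  "rows": [
    [-0.001, 0, 0.03, 0, 0, 0],
    [0, 0, 0.04, 0, 0, 0],
    [0, 0, 0.035, 0, 0, 0],
    [0, 0, 0.02, 0, 0, 0],
    [0, 0, 0, 0, 0, 0],
    [0, 0, 0, 0, 0, 0],
    [0, 0, 0.008, 0, 0, 0],
    [0, 0, 0.006, 0, 0, 0],
    [0, 0, 0, 0, 0, 0],
    [0, 0, 0, 0, 0, 0]
  ]
}}

```text
t: 32.2
position: [0.6708, 0.0837, 0.0116]
eef_rot: [[-0.059, -0.998, 0.0], [-0.998, 0.059, 0.0], [-0.0, -0.0, -1.0]]
ft_force: [-0.4, 0.2, -0.6]
finger_gap: 0.0159
finger_force: 24.5
```

Call:
{"op": "servo_tool", "data": {
  "rows": [
    [0, 0, 0, 0, 0, 0],
    [0, 0, 0, 0, 0, 0],
    [0, 0, 0, 0, 0, 0],
    [0, 0, 0, 0, 0, 0],
    [0, 0, -0.01, 0, 0, 0],
    [0, 0, -0.03, 0, 0, 0],
    [0, 0, -0.04, 0, 0, 0],
    [0, 0, -0.04, 0, 0, 0],
    [0, 0, -0.04, 0, 0, 0],
    [0, 0, 0, 0, 0, 0],
    [0, 0, 0, 0, 0, 0]
  ],
  "hand": 0.38
}}

```text
t: 33.3
position: [0.6713, 0.0839, 0.1734]
eef_rot: [[-0.059, -0.998, 0.003], [-0.998, 0.059, 0.001], [-0.002, -0.003, -1.0]]
ft_force: [-0.7, 0.6, -1.1]
finger_gap: 0.0326
finger_force: 0.0
```

```bash
python3 - <<'E'
from h import *
im=eyes.read_camera('wrist'); save(im,'w11.png',(130,50,400,280),2.2)
E
```

```text
(no output)
```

View pics/w11.png

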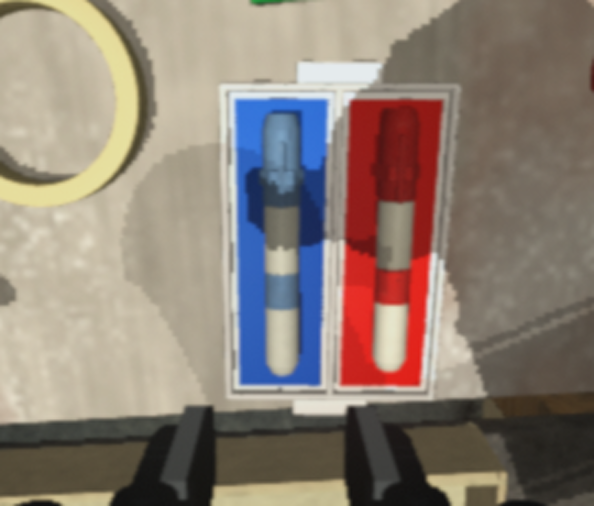

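Both markers lie flat in their bays: blue from (282,112) to (283,375), red from (400,108) to (389,370). All four strays are placed and the gripper is clear.

```bash
python3 -c "
from workcell import manip
print(manip.sign_off())"
```

```text
the job is handed in; nothing more can be done
None
```

All four strays are in their trays and the job is handed in: wheel in yellow, tee in green, red and blue markers lengthwise in their bays, tape measure and masking tape not touched, in about 33 s; the result of the judging was not shown.

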